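# Time the projector gearbox and hold its cover closed

### The job

Turn the black knob of the projector gearbox until the black pointer on its white dial points at the red dot (not the blue one). Then fit the loose blue cover onto the gearbox's two dowels, big hole over big dowel, press it down against the springs until it sits flush all round, and finish while still holding it pressed there, so that I can put in the screws. Do not disturb the bottle, screw tray, tape roll or screwdriver.

Things in the scene. Friction and masses are not known exactly. Their poses are not given: they have to be found in the camera images.
- housing: Aluminium lower half of a gearbox, bolted down. Block 120 (x) by 100 (y) by 36 mm high; origin: centre of its underside, z up. The top flange surrounds an open pocket 84 by 76 mm with a white dial. Two brass dowels with tapered tips stand 14.5 mm above the flange at diagonal corners. A round tower, radius 25 mm, 36 mm high, at (0, -80) mm carries the knob. Lugs 10 mm high reach to x = +-83 mm.
- seat (a point): Centre of the flange face, 36 mm above the housing's origin, axes as the housing's: the cover's origin comes here, axes parallel, when it is fully home.
- big_dowel (a point): Foot of the big dowel on the flange, diameter 10 mm, at (-49, 36, 36) mm in the housing's frame.
- small_dowel (a point): Foot of the small dowel on the flange, diameter 6 mm, at (49, -36, 36) mm in the housing's frame.
- ring (a joint): Orange sprung rectangular bearing ring (80 by 72 mm outside) in the pocket, m: 0 = up, 5 mm above the flange; 0.005 = pushed down flush with the flange. Its springs push up with 8 N when up and 12 N when flush, so a cover laid on the dowels rides 5 mm high unless it is pressed; weight of the cover helps with about 3 N.
- knob_grip (a point): On the axis of the black knob, 68 mm above the bench, a good height for the TCP. The knob's grip bar is 34 mm long, 14 mm wide and stands from 46 to 78 mm above the bench, on a disc of radius 18 mm; white line on top along the bar.
- knob (a joint): Angle of the knob, rad, counter-clockwise positive seen from above; at 0 the bar lies along the housing's x axis. Limits -2 to 2. Light friction; stays where it is left.
- pointer (a joint): Angle of the black pointer, rad, counter-clockwise positive seen from above; at 0 it points along the housing's -x (towards the robot). Geared to the knob: same direction, half the knob's angle. It pivots at the centre of the pocket; its bar is 22 mm long, 4 mm wide, about 33 mm above the bench.
- pointer_aim (a point): The point the pointer aims at, on its line 26 mm from its pivot (4 mm beyond its tip).
- red_dot: Red dot, 10 mm across, on the dial, 26 mm from the pointer's pivot, 0.5 rad to one side of the housing's -x direction. Origin at its centre. It changes places with the blue dot from run to run.
- blue_dot: Blue dot of the same size on the other side: not the one to use.
- cover: Loose cover half, about 0.3 kg: blue plate 120 (x) by 100 (y) by 8 mm, lying on the bench the right way up, with a black grip rib on top and a through hole for each dowel. Origin at the centre of the plate's underside, z up. A round yellow spot 24 mm across lies at (-30, -30) mm on top.
- cover_grip (a point): Grip point in the rib, 30 mm above the cover's origin, a good place for the TCP. The rib is 56 mm long along the cover's x, 20 mm thick in y, and stands from 8 to 38 mm above the underside.
- big_hole (a point): Centre of the big hole at the underside, diameter 11.5 mm, at (-49, 36, 0) mm in the cover's frame; it takes the big dowel.
- small_hole (a point): Centre of the small hole at the underside, diameter 7.5 mm, at (49, -36, 0) mm in the cover's frame; it takes the small dowel.
- bottle: Amber glass bottle, 62 mm across, 200 mm high, standing; origin under its centre. Leave alone.
- screw_tray: Clear tray of screws, 120 by 90 by 30 mm; origin under its centre. Leave alone.
- tape_roll: Roll of tape lying flat, 90 mm across, 24 mm high; origin under its centre. Leave alone.
- screwdriver: Screwdriver with a red handle, 170 mm long, lying on the bench. Leave alone.
Mind the look-alikes: they are no part of the job. Of the things like the cover, leave any that is green or turquoise; of the rest the larger one is meant.

How it is judged:
By the outcome, as a careful person would: the job done as asked, in the order asked, and still so for the second after the job is handed in, while the arm keeps its last pose, push and grip.
It also fails if it takes over 48 s, if anything falls off the work surface, if the arm or the gripper's body presses on something with over 40 N, if the wrist force passes 120 N, or if a joint passes its speed limit or range.

### The arm

A 6-joint arm with a two-finger parallel gripper is mounted at the origin on the work surface. World frame = base frame: x ahead of the robot, y to its left, z up, the work surface at z = 0. Lengths are in m, angles in rad, forces in N, time in s.
With the tool pointing down it reaches from about 0.325 to 0.9 m from the base axis. Payload 6.1 kg.
Tool frame: the origin (TCP) lies between the finger pads, 19 mm behind the fingertips; this is the grasp point; z points along the fingers, y is the line along which they close (so a half turn about z gives the same grasp; the last joint's range is limited). The gripper opens to 87 mm and grips with 3 to 60 N. Pads are 19 mm wide; open, the fingers measure 117 mm over their backs; the gripper's body (75 mm by 190 mm) begins 51 mm behind the grasp point.
Start: joints at [1.108, 0.22, 1.526, -0, 1.395, -0.126], TCP at [0.207, 0.59, 0.241] pointing down, gripper open.
Joint ranges: [-2.98, 2.98], [-0.91, 2.08], [0.09, 2.57], [-1.24, 4.39], [0.2, 2.65], [-2.68, 2.68]. Speed limits (rad/s): [2.57, 2.57, 3.01, 3.14, 3.14, 3.14].

### API

Orientations are given as a rotation vector (axis times angle).
In Python, from cell import env gives the robot as it stands. The module is installed in compiled form; this text tells all that it offers.
- The arm moves only by the tool apply_moves, never from a script. Its argument "series" is a list of rows, each an object with "travel": the shift along the world's x, y, z in m, a list of three; "spin": the turn about the world's z in rad; "hand": the closure, from 0 (fully open) to 1 (shut). In form: [{"travel": [dx, dy, dz], "spin": spin, "hand": hand}, ...]. A call has 1 to 8 rows; each row is the pose to reach, as a shift and turn from the pose commanded when the call began; what a row does not reach only later rows make up. A row lasts 1/8 s, in which the tool goes at most 62.5 mm and 10.7 degrees, less where a joint would pass 70% of its speed; a pose out of reach is approached as far as the arm can. A call with a gripper value outside its range is refused whole. The fingers move at their own pace and stop on an object; "grip_force" is the grip in N (left out, the last holds). Time passes only in rows, so rows that repeat a pose let the fingers close. It gives the time, the measured TCP pose, the force, the opening and the grip force at its end, in the units of the state.
- env.get_state(): the state, without advancing time (a new reading comes with each control period).
- env.capture(name): name is "scene" or "top" or "wrist"; returns a dict with "img" (384x512x3 uint8, blue, green, red), "mtx" (3x3 intrinsics, pixels), "distortion" ([k1, k2, p1, p2, k3] as OpenCV has them; the pictures are not rectified), "extrinsics" (4x4, takes a point from world to camera coordinates). Camera axes: x right, y down, z forward; pixel columns grow to the right and rows downward; lengths in m; the calibration is good to about 2 mm. A picture is of the moment at which its call begins. There is no depth.
- env.finish_job(): hands the job in; it is judged then, once.
Trained networks look in the newest picture that a camera, given by its name, has taken for a name from the list of things; names that differ only in an ending like _2 or _b are one class to them, and where a whole thing is asked for, a point or a joint stands for the part that bears it (a point fixed in the world has none). Each returns a list of dicts, best first, with "score" (0 to 1); they miss things now and then, are a little off and sometimes report something else, mostly with a low value. They report only what shows in the picture. A call takes as long as a camera call. They do not tell look-alikes from the thing itself.
- env.look_for(camera, name): "centre" ([row, column] in pixels, amid what is visible of it).
- env.silhouettes(camera, name): "pixels" (384x512 bool, what is visible of it) and "centre" ([row, column] in pixels, amid what is visible of it).
The state is a dict: "t": time; "q": joint angles; "joint_vel": joint speeds; "tau": joint torques, N m; "tool_pos": TCP position; "orientation": TCP orientation; "ft_force": force on the tool from outside, world axes, zero at the start; "ft_torque": the same for the moment, N m; "grip_width": finger opening in m; "finger_force": force on a finger pad.
Only numpy, scipy, OpenCV 4.12 (cv2) and the standard library are available. Lean on these libraries where they do the work, as an engineer would, in place of code of your own. Each camera call takes 0.05 s, during which the arm holds its last target. There are 200 camera calls.

## Working session

There is one attempt and no reset: what is moved stays moved. The work goes in short steps, Python scripts to look and compute and a tool call to move; the robot and the scene stay as the last step left them, time stands still between calls to the robot, and variables do not carry over. Pictures are saved under pics/ and viewed, at most 10 in all, crops included, and the job is handed in when it is done.

Besides the shell and the picture viewer there is one more tool, called after "Call:" as name([rows], argument=value, ...), one row to a line, values as JSON. apply_moves: Moves the arm, as the interface text tells. Its arguments: {"type":"object","properties":{"series":{"type":"array"},"grip_force":{"type":"number"}},"required":["series"]}

```bash
mkdir -p pics; cat > h.py <<'E'
import numpy as np, cv2, pickle
from cell import env
def cap(n,f=None):
    c=env.capture(n)
    if f: cv2.imwrite(f'pics/{f}.png',c['img']); pickle.dump(c,open(f'pics/{f}.pkl','wb'))
    return c
def ray(c,rc):
    p=cv2.undistortPoints(np.array([[[rc[1],rc[0]]]],float),c['mtx'],np.array(c['distortion'],float)).ravel()
    E=np.array(c['extrinsics']);R,t=E[:3,:3],E[:3,3]
    return -R.T@t, R.T@np.array([p[0],p[1],1])
def onz(c,rc,z):
    o,d=ray(c,rc); return o+d*(z-o[2])/d[2]
def proj(c,P):
    E=np.array(c['extrinsics']);r,_=cv2.Rodrigues(E[:3,:3])
    return cv2.projectPoints(np.array(P,float).reshape(-1,3),r,E[:3,3],c['mtx'],np.array(c['distortion'],float))[0].reshape(-1,2)[:,::-1]
def tri(l):
    A=0;b=0
    for c,rc in l:
        o,d=ray(c,rc);d=d/np.linalg.norm(d);M=np.eye(3)-np.outer(d,d);A=A+M;b=b+M@o
    return np.linalg.solve(A,b)
E
python3 - <<'E'
from h import *
np.set_printoptions(precision=4,suppress=True)
C={n:cap(n,n+'0') for n in('scene','top','wrist')}
cv2.imwrite('pics/st.png',np.hstack([cv2.resize(C[n]['img'],(400,300)) for n in('scene','wrist')]))
for n in C:
    for k in ['housing','cover','knob','pointer','red_dot','blue_dot','bottle','screw_tray','tape_roll','screwdriver','big_dowel','small_dowel','cover_grip','knob_grip','big_hole','small_hole']:
        try: print(n,k,[(np.round(d['centre'],1).tolist(),round(d['score'],2),onz(C[n],d['centre'],0)[:2].round(3).tolist()) for d in env.look_for(n,k)])
        except Exception as e: print(n,k,e)
print(env.get_state())
E
```

```text
scene housing [([222.5, 230.0], 0.87, [0.54, -0.05])]
scene cover [([150.0, 312.5], 0.8, [0.589, 0.542]), ([171.3, 273.5], 0.68, [0.519, 0.306]), ([191.1, 248.2], 0.61, [0.5, 0.138]), ([153.7, 236.3], 0.58, [0.31, 0.361]), ([220.5, 214.7], 0.47, [0.488, -0.065])]
scene knob []
scene pointer []
scene red_dot []
scene blue_dot [([222.3, 230.8], 0.59, [0.542, -0.048]), ([175.5, 274.7], 0.44, [0.538, 0.28])]
scene bottle [([190.9, 321.4], 0.7, [0.74, 0.264]), ([172.3, 276.5], 0.38, [0.533, 0.304])]
scene screw_tray [([277.9, 258.1], 0.64, [0.744, -0.224]), ([173.0, 276.4], 0.3, [0.535, 0.3])]
scene tape_roll [([171.5, 315.9], 0.63, [0.67, 0.382])]
scene screwdriver [([239.7, 144.1], 0.57, [0.343, -0.255])]
scene big_dowel [([220.8, 229.2], 0.7, [0.533, -0.044])]
scene small_dowel [([221.8, 231.3], 0.92, [0.542, -0.045])]
scene cover_grip [([172.9, 275.0], 0.81, [0.53, 0.298]), ([189.4, 247.1], 0.75, [0.491, 0.146]), ([154.6, 312.1], 0.53, [0.603, 0.503]), ([155.7, 236.9], 0.5, [0.322, 0.347])]
scene knob_grip [([223.2, 232.0], 0.72, [0.548, -0.05]), ([221.8, 214.3], 0.52, [0.491, -0.072]
[... 2011 characters left out ...]
g_dowel []
wrist small_dowel []
wrist cover_grip [([274.0, 107.9], 0.59, [0.285, 0.352])]
wrist knob_grip []
wrist big_hole [([272.3, 112.4], 0.72, [0.285, 0.358])]
wrist small_hole [([272.0, 108.5], 0.71, [0.283, 0.354])]
{'t': 2.55, 'q': array([ 1.1079,  0.2204,  1.5265, -0.    ,  1.3947, -0.1261]), 'joint_vel': array([ 0.0005,  0.0007, -0.0004, -0.0008, -0.0004,  0.0007]), 'tau': array([ -0.0004, -49.4547, -38.7705,   0.0698,   0.0471,  -0.    ]), 'tool_pos': array([0.2066, 0.5899, 0.2413]), 'orientation': array([0.5266, 3.0971, 0.    ]), 'ft_force': array([ 0.2696, -0.6138, -0.3201]), 'ft_torque': array([-0.0036, -0.0209, -0.0121]), 'finger_force': 0.0, 'grip_width': 0.08703872387935646}
```

View pics/top0.png

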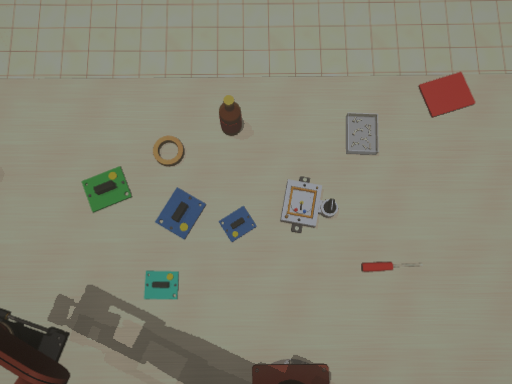

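View pics/st.png

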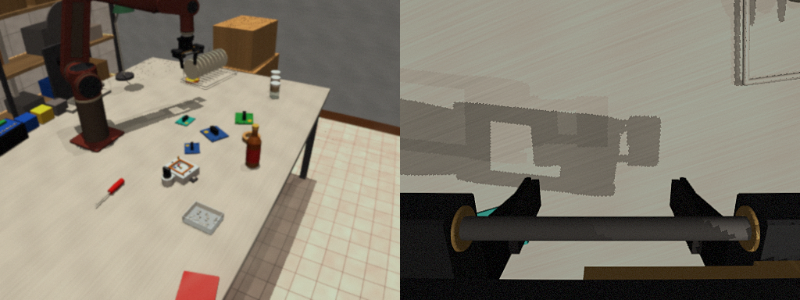

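The top view shows the gearbox at about (203,302) px with its knob at (206,329). The large blue cover is at (212,180), and a smaller blue one is at (223,238). The green one (188,105) and the turquoise one (285,162) are decoys. The wrist view shows only bench and fingers. Next I'll work out the wrist camera's geometry before moving.

```bash
python3 - <<'E'
from h import *
from scipy.spatial.transform import Rotation as Ro
np.set_printoptions(precision=4,suppress=True)
c=pickle.load(open('pics/wrist0.pkl','rb'));E=np.array(c['extrinsics'])
s=env.get_state();R=Ro.from_rotvec(s['orientation']).as_matrix()
o=-E[:3,:3].T@E[:3,3]
print('tool R\n',R,'\ncam in tool',R.T@(o-s['tool_pos']),'axes(cols x,y,z) in tool\n',R.T@E[:3,:3].T,'\n',c['mtx'])
t=cv2.imread('pics/top0.png')
a=cv2.resize(t[170:245,140:240],(400,300),interpolation=3);b=cv2.resize(t[165:240,265:365],(400,300),interpolation=3)
cv2.imwrite('pics/z.png',np.hstack([a,b]))
E
```

```text
tool R
 [[-0.9438  0.3305  0.0001]
 [ 0.3305  0.9438  0.    ]
 [-0.      0.     -1.    ]] 
cam in tool [ 0.0818 -0.0006 -0.1421] axes(cols x,y,z) in tool
 [[-0.0006 -0.9543 -0.2989]
 [ 1.      0.0003 -0.003 ]
 [ 0.003  -0.2989  0.9543]] 
 [[344.4928   0.     262.4351]
 [  0.     344.4928 188.1433]
 [  0.       0.       1.    ]]
```

View pics/z.png

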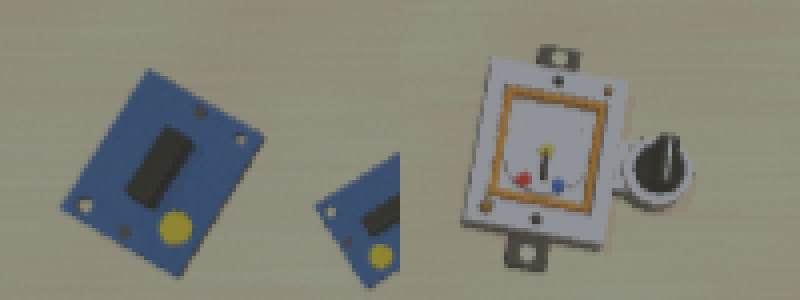

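The zoomed view puts the red dot on the gearbox's +y side (left, about (523,180) in the crop) with the pointer near zero, so the pointer has to turn to −0.5 rad and the knob to −1.0 rad. The cover's yaw is about −0.54, the housing's about −0.17. I'll move over the cover to measure it on the way.

Call:
apply_moves([
  {"travel": [0.305,-0.285,0],"spin": -0.2,"hand": 0},
  {"travel": [0.305,-0.285,0],"spin": -0.2,"hand": 0},
  {"travel": [0.305,-0.285,0],"spin": -0.2,"hand": 0},
  {"travel": [0.305,-0.285,0],"spin": -0.2,"hand": 0},
  {"travel": [0.305,-0.285,0],"spin": -0.2,"hand": 0},
  {"travel": [0.305,-0.285,0],"spin": -0.2,"hand": 0},
  {"travel": [0.305,-0.285,0],"spin": -0.2,"hand": 0},
  {"travel": [0.305,-0.285,0],"spin": -0.2,"hand": 0},
])

```text
t: 3.55
tool_pos: [0.5136, 0.3024, 0.2412]
orientation: [0.84, 3.027, -0.0]
ft_force: [-0.1, -0.2, 0.2]
grip_width: 0.0873
finger_force: 0.0
```

```bash
python3 - <<'E'
from h import *
np.set_printoptions(precision=4,suppress=True)
c=cap('wrist','wc1')
for k in ['cover','cover_grip','big_hole','small_hole']:
    for d in env.look_for('wrist',k): print(k,np.round(d['centre'],1),round(d['score'],2),onz(c,d['centre'],0.008)[:2])
E
```

```text
cover [  7.4 192.8] 0.86 [0.3485 0.3207]
cover [207.1 132.8] 0.83 [0.4863 0.1411]
cover [160.8 266.3] 0.81 [0.5194 0.3033]
cover [117.6 466.5] 0.79 [0.5899 0.514 ]
cover_grip [117.9 469.8] 0.76 [0.5921 0.517 ]
cover_grip [205.4 131.4] 0.7 [0.4838 0.141 ]
cover_grip [  8.  187.8] 0.62 [0.3464 0.3161]
big_hole [117.7 467.3] 0.93 [0.5905 0.5147]
big_hole [206.8 130.8] 0.92 [0.4848 0.1393]
big_hole [157.8 270.4] 0.64 [0.5188 0.3089]
small_hole [  8. 190.] 0.82 [0.3475 0.318 ]
small_hole [205.8 130.5] 0.75 [0.4837 0.1398]
small_hole [117.8 469.6] 0.73 [0.5919 0.5168]
small_hole [159.1 264.8] 0.66 [0.5169 0.3028]
```

Call:
apply_moves([
  {"travel": [0.01,-0.4,0],"spin": 0.5,"hand": 0},
  {"travel": [0.01,-0.4,0],"spin": 0.5,"hand": 0},
  {"travel": [0.01,-0.4,0],"spin": 0.5,"hand": 0},
  {"travel": [0.01,-0.4,0],"spin": 0.5,"hand": 0},
  {"travel": [0.01,-0.4,0],"spin": 0.5,"hand": 0},
  {"travel": [0.01,-0.4,0],"spin": 0.5,"hand": 0},
  {"travel": [0.01,-0.4,0],"spin": 0.5,"hand": 0},
  {"travel": [0.01,-0.4,0],"spin": 0.5,"hand": 0},
])

```text
t: 4.8
tool_pos: [0.5215, -0.0962, 0.2414]
orientation: [0.061, 3.141, -0.0]
ft_force: [-0.3, 0.1, 0.7]
grip_width: 0.0871
finger_force: 0.0
```

```bash
python3 - <<'E'
from h import *
np.set_printoptions(precision=4,suppress=True)
c=cap('wrist','wh1')
for k in ['housing','knob','knob_grip','pointer','red_dot','big_dowel','small_dowel']:
    for d in env.look_for('wrist',k): print(k,np.round(d['centre'],1),round(d['score'],2),onz(c,d['centre'],0.036)[:2])
s=env.get_state();print(s['t'],s['tool_pos'],s['orientation'])
a=pickle.load(open('pics/wc1.pkl','rb'))['img']
cv2.imwrite('pics/v2.png',np.hstack([cv2.resize(i,(400,300),interpolation=cv2.INTER_AREA) for i in(a,c['img'])]))
E
```

```text
housing [173. 305.] 0.61 [ 0.5338 -0.0531]
knob [174.  236.9] 0.71 [ 0.5322 -0.1244]
knob [173.9 305.4] 0.55 [ 0.5348 -0.0527]
knob_grip [174.2 237.8] 0.87 [ 0.5324 -0.1235]
pointer [177.  311.4] 0.73 [ 0.5384 -0.0464]
red_dot [160.9 326.1] 0.54 [ 0.5217 -0.0313]
red_dot [175.9 313.1] 0.5 [ 0.5373 -0.0447]
red_dot [174.3 305.7] 0.32 [ 0.5353 -0.0524]
big_dowel [171.9 305.9] 0.97 [ 0.5327 -0.0522]
small_dowel [172.3 305.7] 0.75 [ 0.5331 -0.0524]
5.2 [ 0.5216 -0.094   0.2413] [0.055  3.141  0.0002]
```

View pics/v2.png

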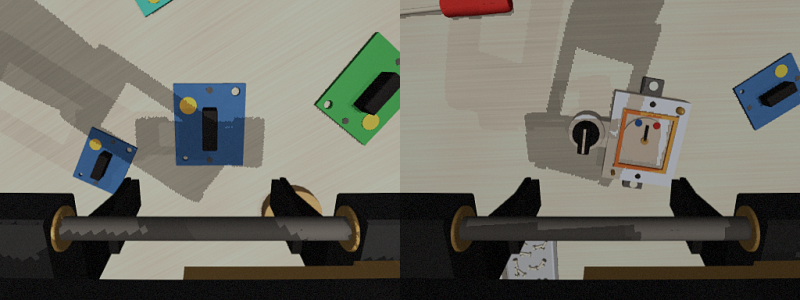

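The left panel shows the large cover at about (209,124) with its yellow spot at (188,105). The right panel shows the housing at (645,140), knob (586,132), red dot (656,126), blue dot (638,123) and pointer (645,133). I'll zoom in for precise feature fits.

```bash
python3 - <<'E'
from h import *
np.set_printoptions(precision=4,suppress=True)
c=pickle.load(open('pics/wh1.pkl','rb'));a=c['img'][85:250,200:400]
z=cv2.resize(a,None,fx=4,fy=3.6,interpolation=cv2.INTER_CUBIC)
cv2.imwrite('pics/v3.png',cv2.resize(a,(728,600),interpolation=cv2.INTER_CUBIC))
def comps(img,m,mn):
    n,l,s,ce=cv2.connectedComponentsWithStats(m.astype(np.uint8)); 
    return [(ce[i][::-1].round(2),s[i,4]) for i in range(1,n) if s[i,4]>=mn]
def masks(img):
    h=cv2.cvtColor(img,cv2.COLOR_BGR2HSV).astype(int);H,S,V=h[...,0],h[...,1],h[...,2]
    return dict(red=((H<6)|(H>174))&(S>130)&(V>60),blue=(H>100)&(H<125)&(S>110)&(V>40),yellow=(H>20)&(H<32)&(S>120)&(V>90),orange=(H>6)&(H<19)&(S>140)&(V>80))
for f in('wh1','wc1','top0'):
    img=pickle.load(open(f'pics/{f}.pkl','rb'))['img']
    for k,m in masks(img).items():
        print(f,k,[(p.tolist(),int(n)) for p,n in comps(img,m,8)][:14])
E
```

```text
wh1 red [([8.84, 93.64], 1657), ([160.57, 328.0], 61)]
wh1 blue [([118.42, 471.61], 3726), ([156.9, 304.92], 62)]
wh1 yellow [([90.32, 487.54], 203), ([143.12, 361.12], 8)]
wh1 orange [([182.03, 307.92], 1086), ([141.47, 358.92], 49), ([180.81, 312.5], 42), ([285.82, 68.36], 44), ([282.85, 455.67], 39), ([295.22, 458.11], 9), ([310.11, 456.3], 71), ([310.68, 68.36], 56)]
wc1 red []
wc1 blue [([158.47, 268.85], 7588), ([206.25, 134.58], 3312)]
wc1 yellow [([1.23, 196.58], 43), ([129.8, 243.96], 118), ([136.4, 242.0], 10), ([155.61, 473.9], 335), ([185.46, 121.0], 128)]
wc1 orange [([272.67, 73.52], 33), ([274.46, 451.62], 37), ([283.15, 68.88], 26), ([284.91, 455.32], 22), ([301.09, 459.55], 11), ([305.38, 455.75], 8), ([314.15, 69.94], 53), ([316.72, 454.07], 29)]
top0 red [([94.01, 446.28], 1549), ([266.21, 377.0], 237), ([372.1, 30.45], 20), ([378.38, 27.23], 13)]
top0 blue [([212.06, 180.15], 988), ([223.13, 237.45], 477)]
top0 yellow [([99.92, 228.39], 75), ([175.13, 112.29], 45), ([226.58, 183.47], 45), ([233.81, 234.86], 21), ([276.04, 169.6], 25)]
top0 orange [([201.6, 301.96], 118)]
```

View pics/v3.png

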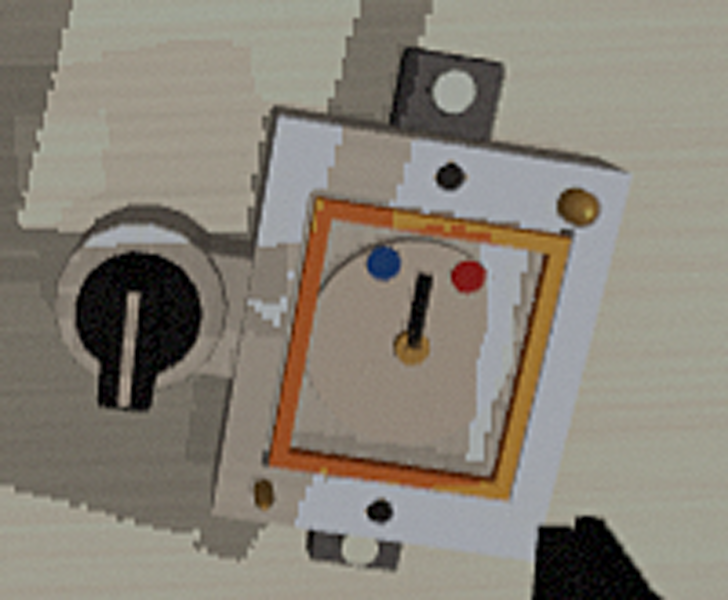

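The housing crop shows the flange corners at about (278,108), (629,173) and (214,515), the big dowel at (578,207) and the small one at (263,493). The pointer runs from (411,348) to (425,275), with red at (468,277) and the knob line from (133,293) to (124,405).

```bash
cat >> h.py <<'E'
from scipy.optimize import least_squares
def place(p,L):
    x,y,a,z=p; c,s=np.cos(a),np.sin(a); L=np.array(L,float)
    return np.c_[x+c*L[:,0]-s*L[:,1], y+s*L[:,0]+c*L[:,1], z+L[:,2]]
def fit(obs,p0,fz=True):
    # obs: list of (cam, local pts, pixels rc)
    def f(p):
        p=np.r_[p,0] if not fz else p
        return np.concatenate([(proj(c,place(p,L))-np.array(px)).ravel()*w for c,L,px,w in obs])
    r=least_squares(f,p0 if fz else p0[:3],loss='soft_l1',x_scale=0.01); return r.x,f(r.x)
E
python3 - <<'E'
from h import *
np.set_printoptions(precision=4,suppress=True)
L=lambda f:pickle.load(open(f'pics/{f}.pkl','rb'))
h,t,w=L('wh1'),L('top0'),L('wc1')
u=lambda a:[((v+.5)*.275-.5+85,(x+.5)*.2747-.5+200) for x,v in a]
pts=[(-.06,-.05,.036),(-.06,.05,.036),(.06,-.05,.036),(-.04,-.036,.041),(-.04,.036,.041),(.04,.036,.041),(.04,-.036,.041),(-.049,.036,.0505)]
px=u([(278,108),(629,173),(214,515),(318,200),(573,233),(508,498),(270,465),(578,205)])
o1=[(h,pts,px,1)]; o2=o1+[(t,[(0,0,.041)],[(201.6,301.96)],1)]
for o in(o1,o2):
  for fz in(True,False):
    p,r=fit(o,[.545,-.055,-.17,0],fz);print('house',p,r.reshape(-1,2).round(1).tolist())
p,_=fit(o2,[.545,-.055,-.17,0],False);a=p[2]
dl=lambda q,z:onz(h,u([q])[0],z)
piv,tip,red,blu=dl((411,348),.033),dl((425,275),.033),dl((468,277),.031),dl((385,263),.031)
loc=lambda P:(np.array([[np.cos(a),np.sin(a)],[-np.sin(a),np.cos(a)]])@(P[:2]-p[:2])*1000)
print('piv tip red blue local',[loc(q).round(1).tolist() for q in(piv,tip,red,blu)])
d=loc(tip)-loc(piv);print('pointer',np.arctan2(-d[1],-d[0]))
k1,k2=dl((133,293),.078),dl((124,405),.078);d=k2-k1;print('knob centre?',k1,k2,(k1+k2)/2,'ang world',np.arctan2(d[1],d[0]),'house',np.arctan2(d[1],d[0])-a)
print('knob expected',place(np.r_[p,0],[(0,-.08,.068)]))
# cover
H=cv2.cvtColor(w['img'],cv2.COLOR_BGR2HSV).astype(int)
m=((H[...,0]>100)&(H[...,0]<125)&(H[...,1]>110)&(H[...,2]>40)).astype(np.uint8)
n,l,s,ce=cv2.connectedComponentsWithStats(m);i=1+np.argmax(s[1:,4]);m=(l==i).astype(np.uint8)
cn=max(cv2.findContours(m,0,1)[0],key=cv2.contourArea);hull=cv2.convexHull(cn)
q=cv2.approxPolyDP(hull,6,True)[:,0];print('corners col,row',q.tolist())
np.save('pics/q.npy',q)
hol=cv2.findContours(m,cv2.RETR_CCOMP,1);print([ (cv2.contourArea(k),k.mean(0).round(1).tolist()) for k in hol[0] if cv2.contourArea(k)<400])
E
```

```text
house [ 0.5427 -0.0442 -0.1871 -0.0017] [[1.9, -0.4], [-1.0, 0.4], [-0.7, -0.1], [-0.8, -0.6], [0.6, -0.8], [-0.2, 0.3], [-0.2, 0.1], [1.2, 2.4]]
house [ 0.5422 -0.0444 -0.1871] [[1.6, -0.6], [-1.3, 0.8], [-0.4, -0.3], [-1.0, -0.7], [0.4, -0.6], [0.0, 0.4], [-0.1, -0.1], [1.0, 2.7]]
house [ 0.5425 -0.0443 -0.1871 -0.0013] [[1.8, -0.5], [-1.1, 0.5], [-0.6, -0.2], [-0.9, -0.7], [0.5, -0.8], [-0.2, 0.3], [-0.2, -0.0], [1.1, 2.4], [-0.5, -0.7]]
house [ 0.5421 -0.0445 -0.1871] [[1.6, -0.6], [-1.3, 0.7], [-0.5, -0.3], [-1.1, -0.8], [0.4, -0.6], [-0.0, 0.4], [-0.1, -0.1], [1.0, 2.6], [-0.5, -0.6]]
piv tip red blue local [[0.9, -0.2], [-21.1, -0.3], [-21.9, 12.4], [-22.4, -12.0]]
pointer 0.007641911795622761
knob centre? [ 0.5127 -0.1208  0.078 ] [ 0.5422 -0.125   0.078 ] [ 0.5275 -0.1229  0.078 ] ang world -0.13997670527011527 house 0.047145229980456616
knob expected [[ 0.5273 -0.1231  0.068 ]]
corners col,row [[314, 107], [310, 210], [226, 211], [222, 107]]
[(55.5, [[267.7, 204.3]]), (38.5, [[236.8, 201.7]]), (107.5, [[300.7, 116.2]]), (74.5, [[267.8, 114.9]])]
```

Call:
apply_moves([
  {"travel": [0.005,-0.028,0],"spin": -0.115,"hand": 0.4},
  {"travel": [0.005,-0.028,-0.05],"spin": -0.115,"hand": 0.4},
  {"travel": [0.005,-0.028,-0.1],"spin": -0.115,"hand": 0.4},
  {"travel": [0.005,-0.028,-0.145],"spin": -0.115,"hand": 0.4},
  {"travel": [0.005,-0.028,-0.173],"spin": -0.115,"hand": 0.4},
  {"travel": [0.005,-0.028,-0.173],"spin": -0.115,"hand": 0.6},
  {"travel": [0.005,-0.028,-0.173],"spin": -0.115,"hand": 1},
  {"travel": [0.005,-0.028,-0.173],"spin": -0.115,"hand": 1},
], grip_force=12)

```text
t: 6.2
tool_pos: [0.528, -0.1235, 0.0703]
orientation: [0.237, 3.129, -0.002]
ft_force: [-0.4, 0.9, 0.9]
grip_width: 0.0299
finger_force: 0.0
```

Call:
apply_moves([
  {"travel": [0,0,0],"spin": 0,"hand": 1},
  {"travel": [0,0,0],"spin": 0,"hand": 1},
])

```text
t: 6.45
tool_pos: [0.5274, -0.1222, 0.0694]
orientation: [0.239, 3.131, 0.003]
ft_force: [-0.1, 5.9, 4.4]
grip_width: 0.0138
finger_force: 12.0
```

Call:
apply_moves([
  {"travel": [0,0,0],"spin": -0.15,"hand": 1},
  {"travel": [0,0,0],"spin": -0.33,"hand": 1},
  {"travel": [0,0,0],"spin": -0.51,"hand": 1},
  {"travel": [0,0,0],"spin": -0.69,"hand": 1},
  {"travel": [0,0,0],"spin": -0.87,"hand": 1},
  {"travel": [0,0,0],"spin": -1.035,"hand": 1},
  {"travel": [0,0,0],"spin": -1.035,"hand": 1},
  {"travel": [0,0,0],"spin": -1.035,"hand": 1},
])

```text
t: 7.45
tool_pos: [0.5271, -0.1227, 0.0694]
orientation: [1.757, 2.604, 0.002]
ft_force: [-1.0, 2.6, 5.0]
grip_width: 0.0134
finger_force: 12.0
```

Call:
apply_moves([
  {"travel": [0,0,0],"spin": 0,"hand": 0.4},
  {"travel": [0,0,0],"spin": 0,"hand": 0.4},
  {"travel": [0,0,0.05],"spin": 0,"hand": 0.4},
  {"travel": [-0.015,0.0,0.11],"spin": 0.15,"hand": 0.2},
  {"travel": [-0.015,0.02,0.16],"spin": 0.33,"hand": 0},
  {"travel": [-0.015,0.05,0.173],"spin": 0.51,"hand": 0},
  {"travel": [-0.015,0.078,0.173],"spin": 0.69,"hand": 0},
  {"travel": [-0.015,0.078,0.173],"spin": 0.85,"hand": 0},
])

```text
t: 8.45
tool_pos: [0.5115, -0.0436, 0.2416]
orientation: [0.515, 3.099, 0.0]
ft_force: [0.2, -1.9, 0.1]
grip_width: 0.0832
finger_force: 0.0
```

```bash
python3 - <<'E'
from h import *
np.set_printoptions(precision=4,suppress=True)
env.capture('wrist');env.capture('wrist');env.capture('wrist')
c=cap('wrist','wh2');s=env.get_state();print(s['t'],s['tool_pos'],s['orientation'],s['ft_force'])
p=proj(c,[(.5422,-.0444,.036)])[0].astype(int);print(p)
r0,c0=max(p[0]-82,0),max(p[1]-110,0);print(r0,c0)
cv2.imwrite('pics/v4.png',cv2.resize(c['img'][r0:r0+165,c0:c0+220],None,fx=3.6,fy=3.6,interpolation=cv2.INTER_CUBIC))
E
```

```text
8.65 [ 0.5114 -0.0453  0.2411] [-0.5321 -3.096   0.0002] [ 0.6056 -0.5181 -0.7447]
[189 273]
107 163
```

View pics/v4.png

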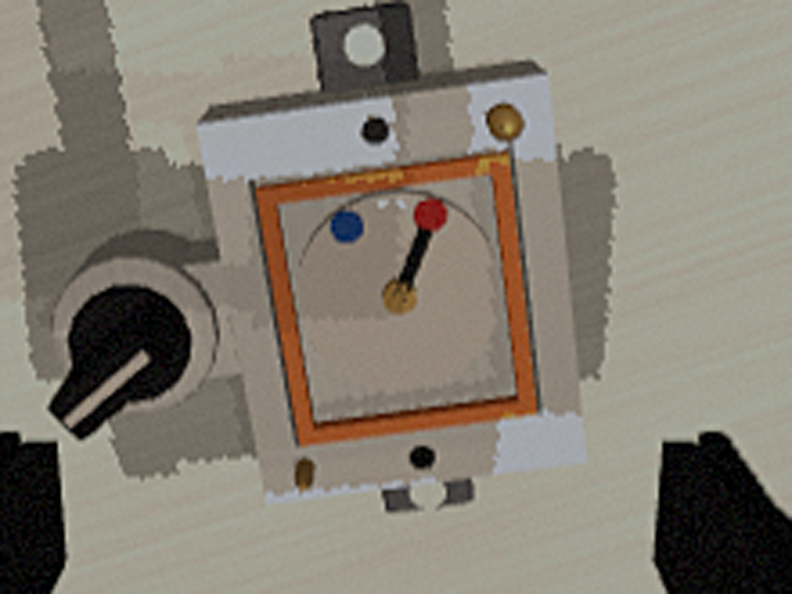

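The pointer now aims at the red dot: pivot (399,297), tip about (428,234), dot (430,214). I'll check the angle numerically and refine the housing pose from both views.

```bash
python3 - <<'E'
from h import *
np.set_printoptions(precision=4,suppress=True)
L=lambda f:pickle.load(open(f'pics/{f}.pkl','rb'))
h,h2,t,w=L('wh1'),L('wh2'),L('top0'),L('wc1')
u=lambda a:[((v+.5)*.275-.5+85,(x+.5)*.2747-.5+200) for x,v in a]
u2=lambda a:[((v+.5)/3.6-.5+107,(x+.5)/3.6-.5+163) for x,v in a]
fl=[(-.06,-.05,.036),(-.06,.05,.036),(.06,.05,.036),(.06,-.05,.036)]
rg=[(-.04,-.036,.041),(-.04,.036,.041),(.04,.036,.041),(.04,-.036,.041)]
o=[(h,[fl[0],fl[1],fl[3]]+rg,u([(278,108),(629,173),(214,515),(318,200),(573,233),(508,498),(270,465)]),1)]
o2=[(h2,fl+rg,u2([(200,121),(548,74),(585,462),(265,500),(257,187),(509,152),(539,411),(302,445)]),1)]
for q in(o2,o+o2):
  for fz in(1,0):
    p,r=fit(q,[.542,-.045,-.187,0],fz);print('house',p,r.round(1))
a=p[2];loc=lambda P:(np.array([[np.cos(a),np.sin(a)],[-np.sin(a),np.cos(a)]])@(P[:2]-p[:2])*1000)
for zp,zd in((.033,.031),(.033,.029)):
  P=[loc(onz(h2,u2([q])[0],z)) for q,z in(((399,297),zp),((427,235),zp),((430,214),zd),((347,227),zd))]
  g=lambda d:np.arctan2(-d[1],-d[0]); print(P,'ptr',g(P[1]-P[0]),'tip from origin',g(P[1]),'red',g(P[2]),'blue',g(P[3]))
cv=lambda a:[(r,c) for c,r in a]
oc=[(w,[(-.06,.05,.008),(.06,.05,.008),(.06,-.05,.008),(-.06,-.05,.008)],cv([(314,107),(310,210),(226,211),(222,107)]),1),(w,[(-.049,.036,.008),(.049,-.036,.008)],cv([(300.7,116.2),(236.8,201.7)]),1)]
for fz in(1,0):
  for q in(oc,oc+[(t,[(-.03,-.03,.008)],[(226.58,183.47)],1)]):
    p,r=fit(q,[.52,.3,-.54,0],fz);print('cover',p,r.round(1))
E
```

```text
house [ 0.5431 -0.0441 -0.201  -0.002 ] [ 0.3 -0.3 -0.3  0.5 -0.5  0.2  0.1  0.4  0.1  0.1  0.2  0.1  0.5 -0.6
 -0.5 -0.5]
house [ 0.5425 -0.044  -0.2011] [ 0.  -0.7 -0.6  0.7 -0.2  0.5  0.5  0.2 -0.  -0.1  0.1  0.3  0.8 -0.4
 -0.2 -0.6]
house [ 0.543  -0.0441 -0.1965 -0.0017] [ 1.8  0.3 -0.2  1.  -0.9 -0.4 -0.8 -0.1  1.3 -0.4  0.3 -0.  -0.3 -0.1
  0.4 -0.6 -0.6  0.2 -0.8  0.5  0.3  0.7  0.2 -0.1  0.  -0.   0.4 -0.4
 -0.4 -0.3]
house [ 0.5425 -0.0441 -0.1966] [ 1.5  0.4 -0.4  1.5 -0.7 -0.5 -1.  -0.   1.1  0.   0.5  0.3 -0.2 -0.1
  0.3 -1.1 -0.8  0.3 -0.5  0.6  0.6  0.4  0.2 -0.4 -0.1 -0.   0.6 -0.4
 -0.1 -0.6]
[array([ 0.4758, -0.2853]), array([-17.213 ,  10.3598]), array([-22.8504,  12.0678]), array([-22.4301, -12.5486])] ptr -0.5417405924857505 tip from origin -0.5417864053844316 red -0.4858913901704085 blue 0.5100731291480801
[array([ 0.4758, -0.2853]), array([-17.213 ,  10.3598]), array([-22.3501,  12.1112]), array([-21.9274, -12.6446])] ptr -0.5417405924857505 tip from origin -0.5417864053844316 red -0.4965933089894653 blue 0.5230791468816282
cover [ 0.5215  0.3041 -0.5367 -0.0056] [-0.4 -0.   0.2  0.  -0.5 -0.2  0.  -0.3  0.7  0.1  0.1  0.5]
cover [ 0.5214  0.3041 -0.5369 -0.0054] [-0.5  0.   0.1  0.  -0.5 -0.3 -0.1 -0.3  0.6  0.1  0.   0.5 -0.8  0.2]
cover [ 0.5204  0.3046 -0.5357] [-1.2  0.6  0.9  0.6  0.4 -0.9 -0.7 -1.2  0.1  0.5  0.7  0. ]
cover [ 0.5203  0.3045 -0.5356] [-1.3  0.5  0.9  0.6  0.3 -0.9 -0.7 -1.2  0.   0.4  0.7 -0.  -0.7 -0.2]
```

Call:
apply_moves([
  {"travel": [0.009,0.349,0],"spin": -0.2,"hand": 0},
  {"travel": [0.009,0.349,0],"spin": -0.2,"hand": 0},
  {"travel": [0.009,0.349,0],"spin": -0.2,"hand": 0},
  {"travel": [0.009,0.349,0],"spin": -0.2,"hand": 0},
  {"travel": [0.009,0.349,0],"spin": -0.2,"hand": 0},
  {"travel": [0.009,0.349,0],"spin": -0.2,"hand": 0},
  {"travel": [0.009,0.349,-0.05],"spin": -0.2,"hand": 0},
  {"travel": [0.009,0.349,-0.07],"spin": -0.2,"hand": 0},
])

```text
t: 9.65
tool_pos: [0.5187, 0.3032, 0.1676]
orientation: [-0.835, -3.024, 0.006]
ft_force: [-0.3, -0.6, -0.2]
grip_width: 0.0874
finger_force: 0.0
```

```bash
python3 - <<'E'
from h import *
np.set_printoptions(precision=4,suppress=True)
for i in range(4): env.capture('wrist')
w2=cap('wrist','wc2');w=pickle.load(open('pics/wc1.pkl','rb'))
s=env.get_state();print(s['t'],s['tool_pos'],s['orientation'])
def obs(w):
    H=cv2.cvtColor(w['img'],cv2.COLOR_BGR2HSV).astype(int)
    m=((H[...,0]>100)&(H[...,0]<125)&(H[...,1]>110)&(H[...,2]>40)).astype(np.uint8)
    n,l,s,ce=cv2.connectedComponentsWithStats(m);i=1+np.argmax(s[1:,4]);m=(l==i).astype(np.uint8)
    cn=max(cv2.findContours(m,0,1)[0],key=cv2.contourArea)
    q=cv2.approxPolyDP(cv2.convexHull(cn),8,True)[:,0];print(q.tolist())
    def best(P):
        g=proj(w,place([.521,.304,-.536,0],[P]))[0]; return q[np.argmin(np.hypot(*(q[:,::-1]-g).T))][::-1],g
    hs=[k.mean(0)[0][::-1] for k in cv2.findContours(m,cv2.RETR_CCOMP,1)[0] if 15<cv2.contourArea(k)<600]
    Ls,px=[],[]
    for P in[(-.06,.05,.008),(.06,.05,.008),(.06,-.05,.008),(-.06,-.05,.008)]:
        b,g=best(P)
        if np.hypot(*(b-g))<9: Ls.append(P);px.append(b)
    for P in[(-.049,.036,.008),(.049,-.036,.008)]:
        g=proj(w,place([.521,.304,-.536,0],[P]))[0];b=min(hs,key=lambda k:np.hypot(*(k-g)))
        if np.hypot(*(b-g))<9: Ls.append(P);px.append(b)
    return (w,Ls,px,1)
A,B=obs(w),obs(w2)
for o in([B],[A,B]):
  for fz in(1,0):
    p,r=fit(o,[.521,.304,-.536,0],fz);print('cover',p,r.round(1))
# pointer/knob check in wh2
c=pickle.load(open('pics/wh2.pkl','rb'));hp=[.5425,-.044,-.201,0]
g=cv2.cvtColor(c['img'],cv2.COLOR_BGR2GRAY)
def axis(region,test,z):
    ys,xs=np.nonzero(test&region); P=np.array([onz(c,(y,x),z)[:2] for y,x in zip(ys,xs)]);m=P.mean(0)
    u=np.linalg.svd(P-m)[2][0]; return len(P),m,np.arctan2(u[1],u[0])-hp[2]
r=np.zeros(g.shape,np.uint8);pp=proj(c,[place(hp,[(0,0,.033)])[0]])[0]
cv2.circle(r,(int(pp[1]),int(pp[0])),26,1,-1);n,m,a=axis(r>0,g<45,.033);print('pointer',n,m,a,(a+np.pi/2)%np.pi-np.pi/2)
E
```

```text
9.9 [0.5217 0.3035 0.1728] [0.8355 3.0267 0.002 ]
[[314, 107], [310, 210], [226, 211], [222, 107]]
[[319, 105], [315, 230], [213, 231], [207, 106]]
cover [ 0.5209  0.3039 -0.5321 -0.0045] [ 0.   0.8 -0.1 -0.3 -0.5  0.3 -0.1 -0.5  0.2 -0.4  0.5  0.2]
cover [ 0.5202  0.3044 -0.532 ] [-0.7  1.7  0.9  0.4  0.6 -0.4 -0.8 -1.3 -0.3  0.2  1.4 -0.3]
cover [ 0.5211  0.304  -0.534  -0.0047] [-0.8 -0.3  0.1  0.1 -0.3 -0.4 -0.1 -0.8  0.4 -0.2  0.2  0.3  0.2  1.1
 -0.  -0.3 -0.6  0.4 -0.2 -0.1  0.4 -0.1  0.4  0.3]
cover [ 0.5203  0.3045 -0.5338] [-1.4  0.3  0.8  0.6  0.4 -0.9 -0.6 -1.4 -0.1  0.2  0.8 -0.  -0.6  1.9
  1.   0.4  0.6 -0.4 -0.9 -1.1 -0.2  0.4  1.4 -0.2]
pointer 100 [ 0.5277 -0.0406] 1.0292527447362982 1.029252744736298
```

Call:
apply_moves([
  {"travel": [0,0,-0.05],"spin": 0.003,"hand": 0},
  {"travel": [0,0,-0.1],"spin": 0.003,"hand": 0},
  {"travel": [0,0,-0.13],"spin": 0.003,"hand": 0.3},
  {"travel": [0,0,-0.139],"spin": 0.003,"hand": 0.5},
  {"travel": [0,0,-0.139],"spin": 0.003,"hand": 0.6},
  {"travel": [0,0,-0.139],"spin": 0.003,"hand": 1},
  {"travel": [0,0,-0.139],"spin": 0.003,"hand": 1},
  {"travel": [0,0,-0.139],"spin": 0.003,"hand": 1},
], grip_force=20)

```text
t: 10.9
tool_pos: [0.5211, 0.3041, 0.0332]
orientation: [0.828, 3.029, 0.001]
ft_force: [0.3, 0.1, -0.0]
grip_width: 0.035
finger_force: 0.0
```

Call:
apply_moves([
  {"travel": [0,0,0],"spin": 0,"hand": 1},
  {"travel": [0,0,0],"spin": 0,"hand": 1},
], grip_force=55)

```text
t: 11.15
tool_pos: [0.5207, 0.3041, 0.0325]
orientation: [0.828, 3.03, 0.001]
ft_force: [1.0, 0.5, 1.4]
grip_width: 0.0198
finger_force: 55.0
```

```bash
python3 - <<'E'
from h import *
np.set_printoptions(precision=4,suppress=True)
s=env.get_state();print({k:s[k] for k in('t','tool_pos','orientation','ft_force','grip_width','finger_force')})
c=pickle.load(open('pics/wh2.pkl','rb'));hp=[.5425,-.044,-.201,0]
for th in(25,30,35):
  m=(c['img'].max(2)<th).astype(np.uint8);n,l,st,ce=cv2.connectedComponentsWithStats(m)
  for z,q in((.033,(-.013,.006,.033)),(.078,(.002,-.083,.078))):
    g=proj(c,place(hp,[q]))[0]
    i=min(range(1,n),key=lambda i:np.hypot(*(ce[i][::-1]-g))+(st[i,4]<20)*99)
    ys,xs=np.nonzero(l==i);P=np.array([onz(c,k,z)[:2] for k in zip(ys,xs)]);u=np.linalg.svd(P-P.mean(0))[2][0]
    b=np.arctan2(u[1],u[0])-hp[2];print(th,st[i,4],g.round(),ce[i][::-1].round(),(b+np.pi/2)%np.pi-np.pi/2)
E
```

```text
{'t': 11.15, 'tool_pos': array([0.5207, 0.3041, 0.0325]), 'orientation': array([0.8285, 3.03  , 0.0008]), 'ft_force': array([0.9952, 0.5083, 1.4084]), 'grip_width': 0.019789340969420442, 'finger_force': 54.99978815205395}
25 45 [176. 278.] [178. 278.] -0.5068226009716321
25 838 [216. 190.] [204. 197.] -0.8534320926478576
30 48 [176. 278.] [178. 278.] -0.49273506129991484
30 888 [216. 190.] [204. 197.] -0.8413150430266083
35 54 [176. 278.] [178. 278.] -0.5012002621116602
35 907 [216. 190.] [204. 197.] -0.8506702617668491
```

Gripped, and the pointer measures −0.50 rad. Now lift and carry.

Call:
apply_moves([
  {"travel": [0,0,0.04],"spin": 0,"hand": 1},
  {"travel": [0,0,0.09],"spin": 0,"hand": 1},
  {"travel": [0.003,-0.05,0.11],"spin": 0.05,"hand": 1},
  {"travel": [0.006,-0.1,0.11],"spin": 0.1,"hand": 1},
  {"travel": [0.01,-0.155,0.11],"spin": 0.16,"hand": 1},
  {"travel": [0.013,-0.21,0.11],"spin": 0.22,"hand": 1},
  {"travel": [0.017,-0.265,0.11],"spin": 0.28,"hand": 1},
  {"travel": [0.02,-0.315,0.11],"spin": 0.33,"hand": 1},
])

```text
t: 12.15
tool_pos: [0.5398, -0.013, 0.1416]
orientation: [-0.317, -3.124, 0.0]
ft_force: [1.0, 1.1, -3.2]
grip_width: 0.0196
finger_force: 55.0
```

Call:
apply_moves([
  {"travel": [0.002,-0.033,0],"spin": 0.004,"hand": 1},
  {"travel": [0.002,-0.033,-0.03],"spin": 0.004,"hand": 1},
  {"travel": [0.002,-0.033,-0.034],"spin": 0.004,"hand": 1},
  {"travel": [0.002,-0.033,-0.034],"spin": 0.004,"hand": 1},
])

```text
t: 12.65
tool_pos: [0.5419, -0.0436, 0.1077]
orientation: [-0.312, -3.124, -0.0]
ft_force: [-0.5, 0.9, -2.3]
grip_width: 0.0199
finger_force: 55.0
```

```bash
python3 - <<'E'
from h import *
for i in range(2): env.capture('wrist')
c=cap('wrist','wh3');t=cap('top','top3');cap('scene','scene3')
s=env.get_state();print({k:s[k].round(4) if hasattr(s[k],'round') else s[k] for k in('t','tool_pos','orientation','ft_force','ft_torque','grip_width','finger_force')})
cv2.imwrite('pics/v5.png',cv2.resize(c['img'],(800,600),interpolation=cv2.INTER_CUBIC))
E
```

```text
{'t': 12.9, 'tool_pos': array([ 0.5432, -0.0438,  0.1092]), 'orientation': array([ 3.1180e-01,  3.1245e+00, -3.0000e-04]), 'ft_force': array([-1.3000e-03, -6.9060e-01, -3.0426e+00]), 'ft_torque': array([ 0.0048, -0.0156,  0.009 ]), 'grip_width': 0.01967467523061086, 'finger_force': 54.999140705913305}
```

View pics/v5.png

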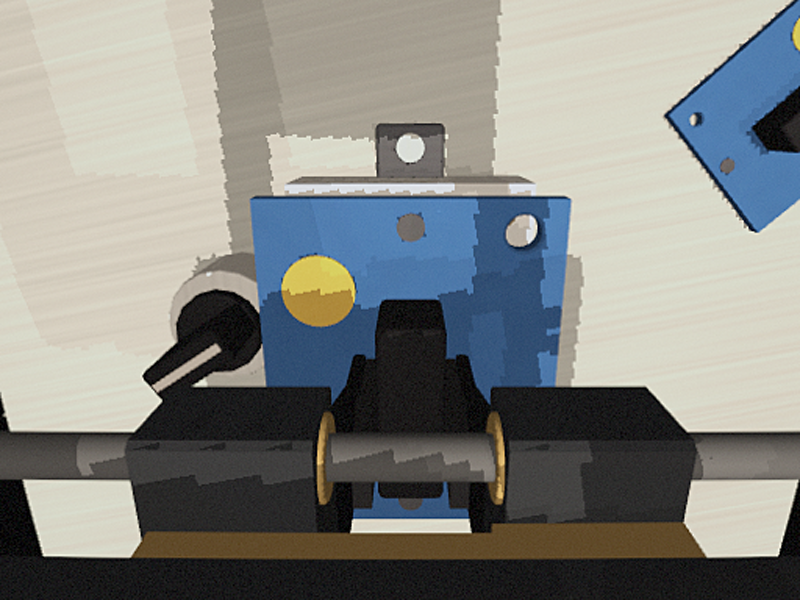

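The cover is held square over the housing: its near edge runs from (251,197) to (571,197), with the big hole at (521,231) and the yellow spot at (318,291). The housing's flange edge shows behind it at row ~184, and the lug hole is at (410,147).

```bash
python3 - <<'E'
from h import *
np.set_printoptions(precision=4,suppress=True)
c=pickle.load(open('pics/wh3.pkl','rb'))
k=1.5625;px=lambda a:[((v+.5)/k-.5,(x+.5)/k-.5) for x,v in a]
z0=.1092-.0322
o=[(c,[(-.06,-.05,.008+z0),(-.06,.05,.008+z0),(-.03,-.03,.008+z0),(-.049,.036,.008+z0)],px([(251,197),(571,197),(318,291),(521,231)]),1)]
p,r=fit(o,[.543,-.044,-.2,0],0);print('cover',p,r.round(1))
p2,r=fit(o,[.543,-.044,-.2,0],1);print('cover z free',p2,r.round(1))
for hp in([.5425,-.0441,-.201,0],[.5425,-.0441,-.19,0]):
  print('pred',[((q[::-1]+.5)*k).round(1).tolist() for q in proj(c,place(hp,[(-.06,-.05,.036),(-.06,.05,.036),(-.083,0,.01),(0,-.08,.078)]))])
o=[(c,[(-.06,-.05,.036),(-.06,.05,.036)],px([(286,184),(536,184)]),1)]
p,r=fit(o,[.543,-.044,-.2,0],0);print('house',p,r.round(1))
# edge profile and crop
a=c['img'][70:160,150:380]
cv2.imwrite('pics/v6.png',cv2.resize(a,None,fx=3.45,fy=3.45,interpolation=cv2.INTER_CUBIC))
E
```

```text
cover [ 0.5421 -0.0442 -0.1963] [ 0.4 -2.1 -0.3  0.3 -0.5 -0.3  0.6  2. ]
cover z free [ 0.5424 -0.0443 -0.1975 -0.002 ] [ 0.3 -0.7 -0.  -0.7 -1.1  0.5  0.5  1.3]
pred [[285.3, 182.6], [537.9, 183.1], [411.7, 122.3], [186.3, 366.1]]
pred [[283.7, 184.0], [536.3, 181.6], [409.5, 122.3], [186.6, 368.4]]
house [ 0.5432 -0.0442 -0.1993] [ 0.  -0.8  0.   0.8]
```

View pics/v6.png

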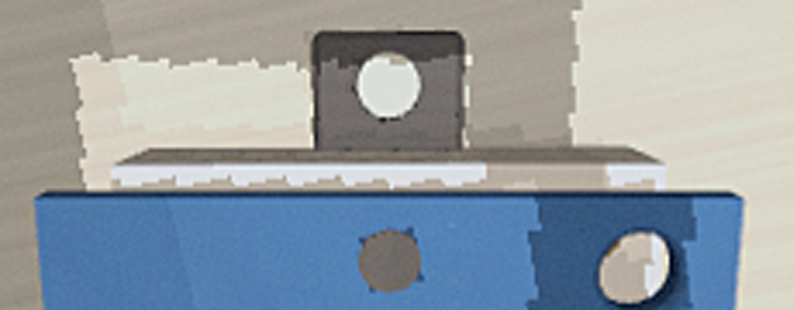

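Call:
apply_moves([
  {"travel": [0.0005,0,-0.015],"spin": 0,"hand": 1},
  {"travel": [0.0005,0,-0.023],"spin": 0,"hand": 1},
  {"travel": [0.0005,0,-0.027],"spin": 0,"hand": 1},
  {"travel": [0.0005,0,-0.03],"spin": 0,"hand": 1},
  {"travel": [0.0005,0,-0.03],"spin": 0,"hand": 1},
])

```text
t: 13.52
tool_pos: [0.543, -0.0441, 0.078]
orientation: [-0.313, -3.126, -0.0]
ft_force: [0.3, 0.3, -3.1]
grip_width: 0.0199
finger_force: 55.0
```

The underside is now 5 mm below the dowel tips with no side force, so the dowels have entered. Continuing down onto the springs.

Call:
apply_moves([
  {"travel": [0,0,-0.003],"spin": 0,"hand": 1},
  {"travel": [0,0,-0.005],"spin": 0,"hand": 1},
  {"travel": [0,0,-0.007],"spin": 0,"hand": 1},
  {"travel": [0,0,-0.008],"spin": 0,"hand": 1},
  {"travel": [0,0,-0.008],"spin": 0,"hand": 1},
])

```text
t: 14.15
tool_pos: [0.5432, -0.0442, 0.0712]
orientation: [0.313, 3.126, -0.0]
ft_force: [-4.1, 0.1, 5.3]
grip_width: 0.0195
finger_force: 55.0
```

Call:
apply_moves([
  {"travel": [0,0,-0.001],"spin": 0,"hand": 1},
  {"travel": [0,0,-0.002],"spin": 0,"hand": 1},
  {"travel": [0,0,-0.003],"spin": 0,"hand": 1},
  {"travel": [0,0,-0.003],"spin": 0,"hand": 1},
])

```text
t: 14.65
tool_pos: [0.5433, -0.0442, 0.0685]
orientation: [0.313, 3.126, -0.0]
ft_force: [-4.5, 0.1, 8.5]
grip_width: 0.02
finger_force: 55.0
```

Call:
apply_moves([
  {"travel": [0,0,-0.001],"spin": 0,"hand": 1},
  {"travel": [0,0,-0.002],"spin": 0,"hand": 1},
  {"travel": [0,0,-0.003],"spin": 0,"hand": 1},
  {"travel": [0,0,-0.003],"spin": 0,"hand": 1},
])

```text
t: 15.15
tool_pos: [0.5433, -0.0442, 0.0683]
orientation: [-0.312, -3.125, 0.001]
ft_force: [-16.2, 2.7, 30.9]
grip_width: 0.0197
finger_force: 55.0
```

```bash
python3 - <<'E'
from h import *
c=cap('wrist','wh4');t=cap('top','top4');b=cap('scene','sc4')
s=env.get_state();print({k:s[k].round(4) if hasattr(s[k],'round') else s[k] for k in('t','tool_pos','orientation','ft_force','ft_torque','grip_width','finger_force')})
a=cv2.resize(c['img'][60:270,80:430],(800,480),interpolation=3)
cv2.imwrite('pics/v7.png',a)
E
```

```text
{'t': 15.3, 'tool_pos': array([ 0.5433, -0.0442,  0.0684]), 'orientation': array([-3.1250e-01, -3.1255e+00,  6.0000e-04]), 'ft_force': array([-16.2242,   2.1108,  31.0701]), 'ft_torque': array([ 0.4837,  2.7199, -0.0041]), 'grip_width': 0.019614357449109034, 'finger_force': 55.000130301341414}
```

View pics/v7.png

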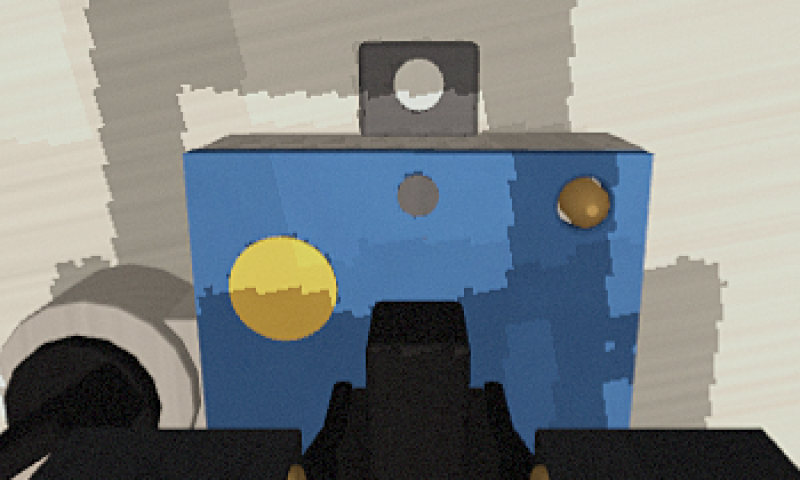

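The cover sits flush with the brass dowel centred in the big hole at (583,202), and the contact force jumped to 31 N. I'll ease the sideways load and a bit of the press.

Call:
apply_moves([
  {"travel": [-0.0005,0,0.0005],"spin": 0,"hand": 1},
  {"travel": [-0.0008,0,0.0005],"spin": 0,"hand": 1},
  {"travel": [-0.0008,0,0.0005],"spin": 0,"hand": 1},
])

```text
t: 15.68
tool_pos: [0.5433, -0.0442, 0.0684]
orientation: [0.313, 3.124, -0.0]
ft_force: [-11.0, 2.4, 23.6]
grip_width: 0.0197
finger_force: 55.0
```

```bash
python3 - <<'E'
from h import *
s=env.get_state();print({k:s[k].round(4) if hasattr(s[k],'round') else s[k] for k in('t','tool_pos','orientation','ft_force','ft_torque','grip_width','finger_force')})
from scipy.spatial.transform import Rotation as Ro
print(Ro.from_rotvec(s['orientation']).as_matrix()[:,2])
E
```

```text
{'t': 15.675, 'tool_pos': array([ 0.5433, -0.0442,  0.0684]), 'orientation': array([ 3.1280e-01,  3.1244e+00, -3.0000e-04]), 'ft_force': array([-11.0109,   2.3535,  23.5988]), 'ft_torque': array([ 0.5202,  1.8733, -0.028 ]), 'grip_width': 0.019708199370567957, 'finger_force': 54.999279817566276}
[ 1.52859507e-03 -3.36486047e-04 -9.99998775e-01]
```

```bash
python3 -c "
from cell import env
print(env.finish_job())"
```

```text
the job is handed in; nothing more can be done
None
```

The knob is turned so the pointer measures −0.50 rad, on the red dot. The blue cover is on both dowels, flush by the tool height, and I handed the job in at about 15.7 s with the arm still pressing it at about 24 N.

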